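# Seat a round-based tester pot in its display dish and cap it

### The arm

A 7-joint arm with a two-finger parallel gripper is mounted at the origin on the work surface. World frame = base frame: x ahead of the robot, y to its left, z up, the work surface at z = 0. Lengths are in m, angles in rad, forces in N, time in s.
With the tool pointing down it reaches from about 0.425 to 0.925 m from the base axis. Payload 6.8 kg.
Tool frame: the origin (TCP) lies between the finger pads; the fingertips stand 11 mm ahead of it and the grasp point (between the pads) lies 8 mm behind it; x points along the fingers, y is the direction in which the jaws open and shut, and the axes are right-handed (so a half turn about x gives the same grasp; the last joint's range is limited). The gripper opens to 88 mm and grips with 3 to 60 N. Pads are 20 mm wide; open, the fingers measure 115 mm over their backs; the gripper's body (75 mm by 178 mm) begins 61 mm behind the grasp point.
Start: joints at [-1.438, 0.477, 0.022, 1.555, -0.011, 1.109, -0.083], TCP at [0.161, 0.656, 0.234] pointing down, gripper open.
Joint ranges: [-2.96, 2.96], [-0.34, 2.1], [-1.41, 1.46], [0.24, 2.44], [-1.37, 4.51], [0.17, 1.92], [-2.96, 2.96]. Speed limits (rad/s): [2.39, 2.39, 3.14, 3.14, 3.14, 3.14, 3.14].

### API

Orientations are given as a unit quaternion [w, x, y, z].
In Python, from cell import read_state, snapshot, camera_params, job_done gives the robot as it stands. The module is installed in compiled form; this text tells all that it offers.
- The arm moves only by the tool arm_command, never from a script. Its argument "increments" is a list of rows, each an object with "slide": the shift along the world's x, y, z in m, a list of three; "turn": the turn, a rotation vector about the world's x, y, z in rad, a list of three. In form: [{"slide": [x, y, z], "turn": [wx, wy, wz]}, ...]. A call has 1 to 12 rows; each row is the pose to reach, as a shift and turn from the pose commanded when the call began; what a row does not reach only later rows make up. A row lasts 1/8 s, in which the tool goes at most 62.5 mm and 10.7 degrees, less where a joint would pass 70% of its speed; a pose out of reach is approached as far as the arm can. A call with a gripper value outside its range is refused whole. "fingers" is the closure, from -1 (fully open) to 1 (shut), set as the call begins (left out, the last holds). The fingers move at their own pace and stop on an object; the grip force is fixed at half the most. Time passes only in rows, so rows that repeat a pose let the fingers close. It gives the time, the measured TCP pose, the force and the opening at its end, in the units of the state.
- read_state(): the state, without advancing time (a new reading comes with each control period).
- snapshot(name): name is "scene" or "side" or "wrist"; returns the picture (480x640x3 uint8, red, green, blue); there is no depth.
- camera_params(name): a dict with "intrinsics" (3x3 intrinsics, pixels), "rvec" (rotation vector, rad) and "tvec" (3), from world to camera coordinates, as OpenCV has them. Camera axes: x right, y down, z forward; pixel columns grow to the right and rows downward; lengths in m; the calibration is good to about 2 mm. A picture is of the moment at which its call begins: read the wrist's pose just before it. camera_params takes no time and is no camera call; for the wrist camera it gives the pose at the moment of the call.
- job_done(): hands the job in, once; it reports no verdict.
The state is a dict: "clock": time; "joints": joint angles; "dq": joint speeds; "effort": joint torques, N m; "tcp_pos": TCP position; "eef_rot": TCP orientation; "wrist_force": force on the tool from outside, world axes, zero at the start; "ft_torque": the same for the moment, N m; "finger_gap": opening from 0.0 (shut) to 1.0 (fully open).
Only numpy, scipy, OpenCV 4.12 (cv2) and the standard library are available. Lean on these libraries where they do the work, as an engineer would, in place of code of your own. Each camera call takes 0.05 s, during which the arm holds its last target. There are 200 camera calls.

### The job

On the white tester display, slide the open teal pot along the board into the free dish, without lifting it off the board or tipping it over, so that its rounded base drops in and sits upright and fully home. Then set the loose pink cap on it, level and fully down, and let go. Leave the capped pot, the lotion bottle and the carton where they are.

Things in the scene. Friction and masses are not known exactly. Their poses are not given: they have to be found in the camera images.
- pot: Teal cosmetic pot, white band, 60 mm across, 43 mm high, about 160 g, no cap. Convex base: heavy, flat foot 44 mm across, 52 mm at 4.5 mm height, 57 mm at 9 mm, 60 mm (widest) at 14 mm, 58 mm at 30 mm; above that a domed shoulder narrows to a flat top 38 mm across. Starts upright on the board. Origin: centre of the foot; z is its axis, up. It slides stably when pushed low on the belly.
- board: White flat board, fixed, 140 x 220 x 25 mm; the pot slides on its top, 25 mm above the table. Origin: centre of its underside, on the table; x points away from the robot (within 0.3 rad) to the dish blocks, y along its 220 mm. The two dish blocks adjoin its +x edge, tops flush, their centres 120 mm from its centre along x and 55 mm either side.
- dish_a: White block, fixed, 100 (x) x 110 (y) x 25 mm, axes parallel to the board's, with a pink-rimmed round bowl-shaped hollow in the middle of its top: 57 mm across at the top, tapering to a flat floor 46 mm across, 6 mm deep. One of two alike; this one always holds the capped pot. Origin: centre of the underside.
- dish_b: The same block as dish_a, with an empty hollow: the free dish. dish_a and dish_b may lie either way round on the display.
- dish_a_seat (a point): Centre of the floor of dish_a's hollow, 19 mm above the table.
- dish_b_seat (a point): Centre of the floor of dish_b's hollow, 19 mm above the table; the pot's origin lies here when it is fully home.
- cap: Loose pink cap, 65 mm across, 41 mm high, 50 g, standing on its rim on the table left or right of the board. Underside: hollow cone 10 mm deep (60 mm across at the rim, 40 mm at the ceiling), self-centring on the pot's shoulder. A round knob 18 to 20 mm thick rises from 14 to 41 mm above the rim. Origin: centre of the rim's plane, z up. Fully down, it is 33 mm above the pot's origin.
- done_pot: Bystander: a like pot already wearing its pink cap, seated in dish_a; 74 mm high in all, its top 68 mm above the board. Origin: centre of its foot.
- lotion: Bystander: white bottle, 40 mm in diameter, 85 mm high, with a pale pink top, standing on the table on the side of the board that the cap is not. Origin: centre of the underside.
- carton: Bystander: small white carton with a teal band, 50 x 90 x 45 mm, on the table beside the dish blocks. Origin: centre of the underside.
Things that resemble listed ones, but are neither listed nor needed, are in the scene too. Leave any black or green look-alike of the cap alone.

How it is judged:
On the way, in this order (a step that is already met when the one before it is completed fails the run):
1. the pot sits upright and fully home in the free dish (((horizontal distance between pot and dish_a_seat below 0.004 m and z of pot in the frame of dish_a_seat below 0.003 m and angle between pot's own z axis and vertical below 0.07 rad) or (horizontal distance between pot and dish_b_seat below 0.004 m and z of pot in the frame of dish_b_seat below 0.003 m and angle between pot's own z axis and vertical below 0.07 rad))), for 0.2 s.
2. the cap sits level and fully down on the seated pot (((horizontal distance between pot and dish_a_seat below 0.004 m and z of pot in the frame of dish_a_seat below 0.003 m and angle between pot's own z axis and vertical below 0.07 rad) or (horizontal distance between pot and dish_b_seat below 0.004 m and z of pot in the frame of dish_b_seat below 0.003 m and angle between pot's own z axis and vertical below 0.07 rad)) and horizontal distance between cap and pot below 0.004 m and z of cap in the frame of pot between 0.03 and 0.036 m and angle between cap's own z axis and vertical below 0.07 rad), for 0.2 s.
At the end, for the whole second after the job is handed in: The pot is fully home in the free dish (its origin within 4 mm of the seat sideways and less than 3 mm above it, tilt under 0.07 rad), the cap fully down on it (centres within 4 mm sideways, cap origin 30 to 36 mm above the pot's, tilt under 0.07 rad), both at rest (all of step 2 and linear speed of each of pot, cap below 0.02 m/s); the robot touches nothing.
It fails at once if the pot is lifted more than 10 mm off the board (z of pot in the frame of board above 0.035 m).
It fails at once if the pot is tipped over (more than 40 degrees) (angle between pot's own z axis and vertical above 0.7 rad).
It fails at once if the pot falls off the display (z of pot in the frame of board below 0.008 m).
It fails at once if the capped pot is moved more than 8 mm (distance of done_pot from where it was at the start of the episode above 0.008 m).
It fails at once if the lotion bottle or the carton is moved more than 20 mm (distance of any of lotion, carton from where it was at the start of the episode above 0.02 m).
It also fails if it takes over 48 s, if anything falls off the work surface, if the arm or the gripper's body presses on something with over 40 N, if the wrist force passes 120 N, or if a joint passes its speed limit or range.

## Working session

There is one attempt and no reset: what is moved stays moved. The work goes in short steps, Python scripts to look and compute and a tool call to move; the robot and the scene stay as the last step left them, time stands still between calls to the robot, and variables do not carry over. Pictures are saved under pics/ and viewed, about 8 in all and at most 12, crops included, and the job is handed in when it is done.

Besides the shell and the picture viewer there is one more tool, called after "Call:" as name([rows], argument=value, ...), one row to a line, values as JSON. arm_command: Moves the arm, as the interface text tells. Its arguments: {"type":"object","properties":{"increments":{"type":"array","items":{"type":"object","properties":{"slide":{"type":"array","items":{"type":"number"}},"turn":{"type":"array","items":{"type":"number"}}}}},"fingers":{"type":"number"}},"required":["increments"]}

```bash
mkdir -p pics
cat > h.py <<'E'
import numpy as np, cv2
from cell import *
def snap(n,f=None):
    p=camera_params(n); im=snapshot(n)
    if f: cv2.imwrite(f'pics/{f}.png',im[:,:,::-1]); np.savez(f'pics/{f}.npz',im=im,K=np.array(p['intrinsics']),r=np.array(p['rvec'],float),t=np.array(p['tvec'],float))
    return im
def load(f): return np.load(f'pics/{f}.npz')
def ray(f,uv,z):
    d=load(f);R=cv2.Rodrigues(d['r'])[0];C=-R.T@d['t'].ravel()
    v=R.T@np.linalg.inv(d['K'])@np.array([uv[0],uv[1],1.]);return C+v*(z-C[2])/v[2]
def proj(f,P):
    d=load(f);return cv2.projectPoints(np.array(P,float).reshape(-1,1,3),d['r'],d['t'],d['K'],None)[0].reshape(-1,2)
E
python3 - <<'E'
from h import *
a=snap('scene','s0');b=snap('side','d0')
for n in('s0','d0'):
    d=load(n);R=cv2.Rodrigues(d['r'])[0];print(n,-R.T@d['t'].ravel(),d['K'][0,0])
s=read_state();print(s['clock'],s['tcp_pos'],s['eef_rot'],s['wrist_force'],s['finger_gap'])
E
```

```text
s0 [ 1.14663167 -0.35598032  0.57486821] 442.2033189912616
d0 [0.26890005 0.49239405 0.4694567 ] 458.91255492941895
0.1 [0.16090128 0.6550166  0.23280128] [ 0.7019663   0.08438297  0.70200368 -0.08551994] [0.34812254 0.42323798 0.25249445] 1.0002734142456267
```

View pics/s0.png

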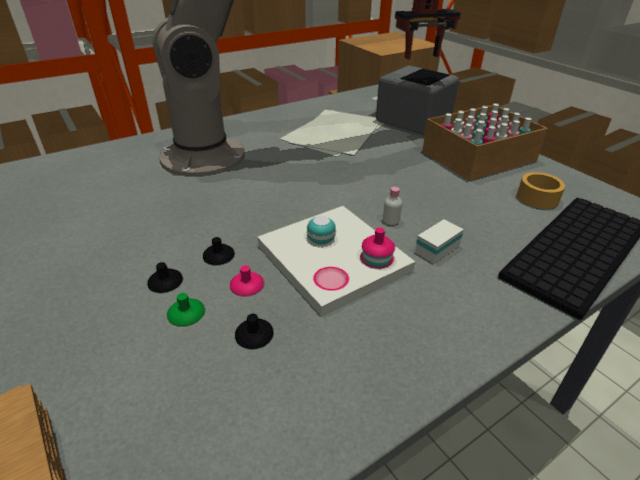

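View pics/d0.png

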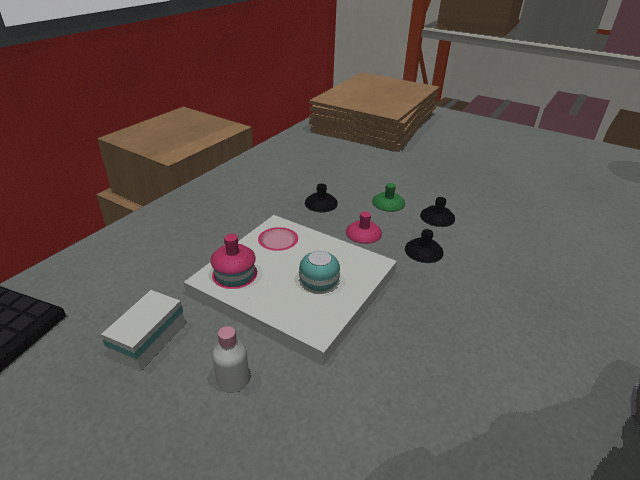

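Only one pink loose cap is visible: scene (247,281) and side (364,228). The others are black at (219,250), (164,277) and (254,330), and green at (185,308). I'll measure and crop the pink one to confirm.

```bash
cat >> h.py <<'E'
def blobs(f,lo,hi,amin=40):
    hsv=cv2.cvtColor(load(f)['im'],cv2.COLOR_RGB2HSV)
    m=cv2.inRange(hsv,np.array(lo),np.array(hi))
    n,l,st,c=cv2.connectedComponentsWithStats(m)
    return [(c[i].round(1).tolist(),st[i].tolist()) for i in range(1,n) if st[i][4]>amin],l
E
python3 - <<'E'
from h import *
for f in('s0','d0'):
    print(f,'pink');[print(b) for b in blobs(f,(155,60,60),(178,255,255))[0] if b[0][1]>180]
    print('teal');[print(b) for b in blobs(f,(80,60,40),(100,255,255))[0] if b[0][1]>150]
pts={'ring':((332,278.5),(278,239),.025),'pottop':((321.5,220),(319.5,258),.068),'knob':((245.5,267.5),(364.5,213),.041),'doneknob':((379.5,231),(231,237),.093),'lotiontop':((394.5,189.5),(227,330),.085)}
for k,(a,b,z) in pts.items(): print(k,ray('s0',a,z).round(4),ray('d0',b,z).round(4))
# board corners z=.025
for a in((345,208),(258,242),(412,262),(323,303)): print('corner s',ray('s0',a,.025).round(4))
for a in((277,216),(396,263),(187,281),(322,352)): print('corner d',ray('d0',a,.025).round(4))
a=load('s0')['im'][200:350,140:300];b=load('d0')['im'][170:270,295:460]
cv2.imwrite('pics/c1.png',np.hstack([cv2.resize(a,(400,375)),cv2.resize(b,(400,375))])[:,:,::-1])
E
```

```text
s0 pink
([394.3, 191.2], [390, 187, 10, 10, 70])
([378.3, 244.1], [362, 227, 34, 31, 687])
([375.8, 262.4], [360, 252, 34, 17, 109])
([246.2, 282.1], [229, 265, 35, 32, 764])
([330.7, 278.2], [313, 266, 37, 25, 700])
teal
([320.8, 228.5], [307, 218, 28, 19, 314])
([320.6, 240.2], [308, 235, 26, 9, 88])
([437.4, 245.1], [417, 234, 46, 21, 204])
([376.2, 262.9], [364, 258, 26, 8, 74])
d0 pink
([363.7, 229.9], [346, 211, 36, 33, 766])
([277.6, 238.7], [258, 227, 40, 24, 751])
([232.2, 256.5], [210, 234, 45, 40, 1201])
([234.4, 281.3], [212, 267, 45, 22, 206])
([226.7, 336.6], [218, 326, 18, 22, 315])
teal
([319.2, 269.1], [300, 253, 40, 28, 656])
([232.9, 273.4], [215, 268, 36, 9, 64])
([234.6, 281.1], [216, 271, 38, 15, 147])
([318.7, 285.9], [301, 278, 38, 13, 151])
([145.1, 337.8], [102, 305, 81, 54, 546])
ring [0.6526 0.001  0.025 ] [0.648  0.0013 0.025 ]
pottop [0.535  0.0548 0.068 ] [0.5352 0.0529 0.068 ]
knob [ 0.5561 -0.1262  0.041 ] [ 0.5562 -0.1285  0.041 ]
doneknob [0.6532 0.1059 0.093 ] [0.6474 0.1097 0.093 ]
lotiontop [0.5429 0.2397 0.085 ] [0.5398 0.2404 0.085 ]
corner s [0.4715 0.1615 0.025 ]
corner s [ 0.4798 -0.0633  0.025 ]
corner s [0.6976 0.159  0.025 ]
corner s [ 0.6962 -0.0478  0.025 ]
corner d [ 0.6913 -0.0542  0.025 ]
corner d [ 0.4582 -0.0504  0.025 ]
corner d [0.695  0.1607 0.025 ]
corner d [0.4602 0.1638 0.025 ]
```

View pics/c1.png

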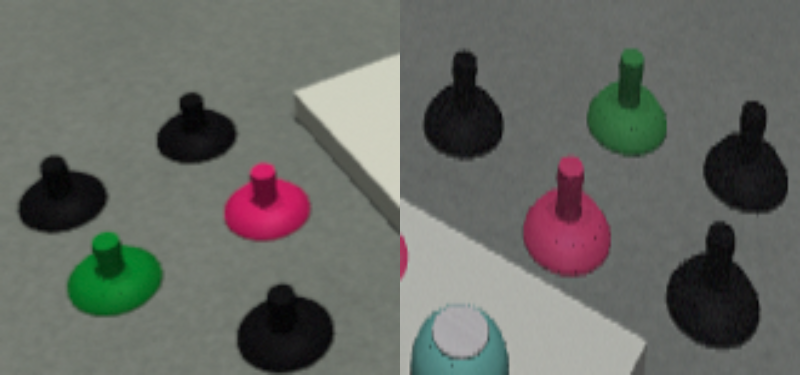

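The crop confirms the pink cap; the others are black or green. Next I go above the board for a close look, with the jaws turned parallel to y.

Call:
arm_command([
  {"slide": [0.1, -0.15, 0.03], "turn": [0, 0, 0.1]},
  {"slide": [0.4, -0.625, 0.06], "turn": [0, 0, 0.24]},
  {"slide": [0.4, -0.625, 0.06], "turn": [0, 0, 0.24]},
  {"slide": [0.4, -0.625, 0.06], "turn": [0, 0, 0.24]},
  {"slide": [0.4, -0.625, 0.06], "turn": [0, 0, 0.24]},
  {"slide": [0.4, -0.625, 0.06], "turn": [0, 0, 0.24]},
  {"slide": [0.4, -0.625, 0.06], "turn": [0, 0, 0.24]},
  {"slide": [0.4, -0.625, 0.06], "turn": [0, 0, 0.24]},
  {"slide": [0.4, -0.625, 0.06], "turn": [0, 0, 0.24]},
  {"slide": [0.4, -0.625, 0.06], "turn": [0, 0, 0.24]},
  {"slide": [0.4, -0.625, 0.06], "turn": [0, 0, 0.24]},
  {"slide": [0.4, -0.625, 0.06], "turn": [0, 0, 0.24]},
])

```text
clock: 1.6
tcp_pos: [0.5616, 0.0285, 0.2937]
eef_rot: [0.707, 0.0, 0.707, -0.0]
wrist_force: [0.7, 0.4, -0.0]
finger_gap: 0.998
```

Run:
```python
from h import *
snap('wrist','w0');d=load('w0');R=cv2.Rodrigues(d['r'])[0];print(-R.T@d['t'].ravel(),R.round(3).tolist())
print(proj('w0',[(.65,.001,.025),(.535,.054,.068),(.65,.108,.093),(.556,-.127,.041)]).round(1))
print('pink',*blobs('w0',(155,60,60),(178,255,255))[0],sep='\n');print('teal',*blobs('w0',(80,60,40),(100,255,255))[0],sep='\n')
s=read_state();print(s['tcp_pos'],s['joints'])
```

```text
[0.48930356 0.02697919 0.44499188] [[0.001, 1.0, -0.0], [0.965, -0.001, 0.263], [0.263, -0.001, -0.965]]
[[302.2 274.4]
 [345.2 192.7]
 [391.8 295.5]
 [196.  207.3]]
pink
([203.9, 200.1], [180, 176, 49, 49, 1871])
([508.5, 194.0], [504, 187, 14, 17, 96])
([383.3, 277.3], [357, 249, 54, 56, 2141])
([300.7, 271.8], [275, 250, 50, 47, 1440])
teal
([340.8, 188.2], [318, 165, 48, 50, 1116])
([481.6, 278.1], [454, 268, 71, 40, 304])
[0.56469108 0.02036813 0.29452495] [-0.47803152  0.2464991   0.39981075  1.77354072 -0.09956119  1.13919265
  1.51349002]
```

View pics/w0.png

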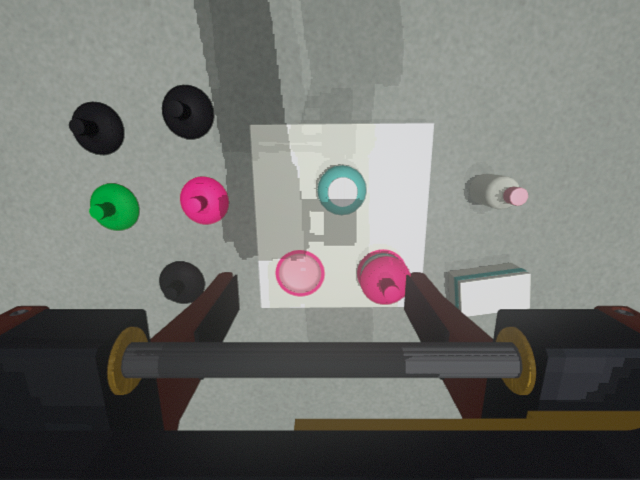

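The picture shows the pot top at (342,189), ring at (300,273), cap at (204,200) and capped pot at (384,277). The arm was still moving, so I take it again and compute.

Run:
```python
from h import *
for i in range(3): snap('wrist')
snap('wrist','w1');print(read_state()['tcp_pos'])
hsv=cv2.cvtColor(load('w1')['im'],cv2.COLOR_RGB2HSV)
b,l=blobs('w1',(155,60,60),(178,255,255));print(*b,sep='\n')
t,_=blobs('w1',(80,60,40),(100,255,255));print(*t,sep='\n')
# ring ellipse
for c,st in b:
    if 250<c[1]<300 and c[0]<330:
        x,y,w,h,a=st;i=l[round(y+h/2),x+1:x+5].max()
        m=(l==i).astype(np.uint8);cn=max(cv2.findContours(m,0,1)[0],key=len);e=cv2.fitEllipse(cn);print('ring',e,ray('w1',e[0],.025))
        for dx,dy in((0,h/2),(0,-h/2),(w/2,0),(-w/2,0)):print(ray('w1',(x+w/2+dx,y+h/2+dy),.025).round(4))
# white top of pot: low sat inside teal bbox
x,y,w,h,_=t[0][1];sub=hsv[y+4:y+h-4,x+4:x+w-4];m=((sub[...,1]<50)&(sub[...,2]>150)).astype(np.uint8)
n,ll,st,c=cv2.connectedComponentsWithStats(m);i=1+st[1:,4].argmax();p=c[i]+[x+4,y+4];print('top',p,st[i],ray('w1',p,.068))
```

```text
[0.56043057 0.03115334 0.29309414]
([203.0, 201.2], [179, 177, 49, 49, 1872])
([507.8, 194.5], [503, 188, 15, 17, 104])
([300.0, 272.6], [275, 251, 49, 46, 1464])
([382.8, 278.1], [356, 250, 56, 56, 2154])
([339.8, 189.0], [317, 166, 48, 49, 1117])
([481.2, 278.4], [454, 269, 71, 39, 301])
ring ((298.9206848144531, 273.6569519042969), (45.5657958984375, 48.63538360595703), 96.96417999267578) [ 0.64774208 -0.00249734  0.025     ]
[ 0.6819 -0.0024  0.025 ]
[ 0.6159 -0.0011  0.025 ]
[0.6483 0.0313 0.025 ]
[ 0.6481 -0.0347  0.025 ]
top [341.29264706 191.88823529] [  6   8  30  29 680] [0.53317128 0.05064104 0.068     ]
```

Call:
arm_command([
  {"slide": [-0.027, 0.023, -0.05], "turn": [0, 0, 0]},
  {"slide": [-0.027, 0.023, -0.1], "turn": [0, 0, 0]},
  {"slide": [-0.027, 0.023, -0.15], "turn": [0, 0, 0]},
  {"slide": [-0.027, 0.023, -0.19], "turn": [0, 0, 0]},
  {"slide": [-0.027, 0.023, -0.22], "turn": [0, 0, 0]},
  {"slide": [-0.027, 0.023, -0.24], "turn": [0, 0, 0]},
  {"slide": [-0.027, 0.023, -0.251], "turn": [0, 0, 0]},
  {"slide": [-0.027, 0.023, -0.251], "turn": [0, 0, 0]},
  {"slide": [-0.027, 0.023, -0.251], "turn": [0, 0, 0]},
])

```text
clock: 2.98
tcp_pos: [0.5344, 0.0541, 0.0435]
eef_rot: [0.708, 0.0, 0.707, 0.0]
wrist_force: [0.4, 0.8, -0.2]
finger_gap: 0.998
```

Call:
arm_command([
  {"slide": [0, 0, 0], "turn": [0, 0, 0]},
  {"slide": [0, 0, 0], "turn": [0, 0, 0]},
  {"slide": [0, 0, 0], "turn": [0, 0, 0]},
  {"slide": [0, 0, 0], "turn": [0, 0, 0]},
  {"slide": [0, 0, 0], "turn": [0, 0, 0]},
  {"slide": [0, 0, 0], "turn": [0, 0, 0]},
], fingers=1.0)

```text
clock: 3.72
tcp_pos: [0.5341, 0.0534, 0.0429]
eef_rot: [0.707, 0.0, 0.707, -0.0]
wrist_force: [-1.7, -1.3, 4.8]
finger_gap: 0.67
```

Run:
```python
from h import *
a=snap('scene','s1');b=snap('side','d1');s=read_state();print(s['clock'],s['tcp_pos'],s['wrist_force'],s['finger_gap'])
cv2.imwrite('pics/c2.png',np.hstack([cv2.resize(a[170:310,240:430],(400,300)),cv2.resize(b[180:360,180:420],(400,300))])[:,:,::-1])
```

```text
3.825 [0.53412851 0.05342776 0.04290983] [-1.40930291 -1.45230732  4.92503716] 0.6713995236750715
```

View pics/c2.png

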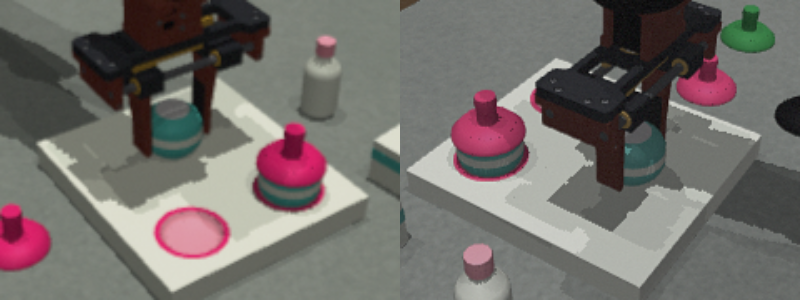

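The pot is gripped near its belly (gap 59 mm) and still on the board. I slide it over the free dish.

Call:
arm_command([
  {"slide": [0.01, -0.005, 0], "turn": [0, 0, 0]},
  {"slide": [0.025, -0.012, 0], "turn": [0, 0, 0]},
  {"slide": [0.04, -0.018, 0], "turn": [0, 0, 0]},
  {"slide": [0.055, -0.025, 0], "turn": [0, 0, 0]},
  {"slide": [0.07, -0.032, 0], "turn": [0, 0, 0]},
  {"slide": [0.085, -0.039, 0], "turn": [0, 0, 0]},
  {"slide": [0.1, -0.046, 0], "turn": [0, 0, 0]},
  {"slide": [0.11, -0.05, 0], "turn": [0, 0, 0]},
  {"slide": [0.115, -0.053, 0], "turn": [0, 0, 0]},
  {"slide": [0.115, -0.053, 0], "turn": [0, 0, 0]},
  {"slide": [0.115, -0.053, 0], "turn": [0, 0, 0]},
])

```text
clock: 5.2
tcp_pos: [0.6483, 0.0007, 0.0422]
eef_rot: [0.707, 0.0, 0.707, -0.0]
wrist_force: [0.1, 0.4, -1.1]
finger_gap: 0.666
```

Run:
```python
from h import *
a=snap('scene','s2');b=snap('side','d2');s=read_state();print(s['clock'],s['tcp_pos'],s['wrist_force'],s['finger_gap'])
cv2.imwrite('pics/c3.png',np.hstack([cv2.resize(a[200:320,260:420],(400,300)),cv2.resize(b[190:310,180:340],(400,300))])[:,:,::-1])
```

```text
5.3 [0.64850279 0.00078586 0.04247842] [-0.33932334  0.80214593 -0.77354719] 0.6675529751447662
```

View pics/c3.png

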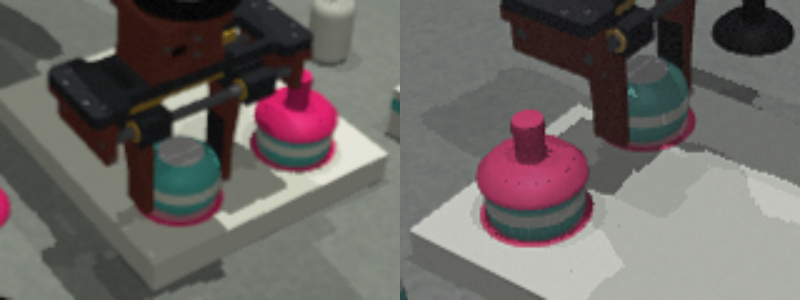

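The pot is centred over the pink ring in both views. I release it and go straight up.

Call:
arm_command([
  {"slide": [0, 0, 0], "turn": [0, 0, 0]},
  {"slide": [0, 0, 0], "turn": [0, 0, 0]},
  {"slide": [0, 0, 0], "turn": [0, 0, 0]},
  {"slide": [0, 0, 0], "turn": [0, 0, 0]},
  {"slide": [0, 0, 0.02], "turn": [0, 0, 0]},
  {"slide": [0, 0, 0.06], "turn": [0, 0, 0]},
  {"slide": [0, 0, 0.11], "turn": [0, 0, 0]},
  {"slide": [0, 0, 0.16], "turn": [0, 0, 0]},
], fingers=-0.8)

```text
clock: 6.3
tcp_pos: [0.649, 0.0004, 0.2058]
eef_rot: [0.708, 0.0, 0.707, -0.0]
wrist_force: [1.0, -0.1, -0.1]
finger_gap: 0.901
```

Call:
arm_command([
  {"slide": [-0.04, -0.05, 0], "turn": [0, 0, 0]},
  {"slide": [-0.09, -0.1, 0.0], "turn": [0, 0, 0]},
  {"slide": [-0.093, -0.127, 0], "turn": [0, 0, 0]},
  {"slide": [-0.093, -0.127, 0], "turn": [0, 0, 0]},
  {"slide": [-0.093, -0.127, 0], "turn": [0, 0, 0]},
  {"slide": [-0.093, -0.127, 0], "turn": [0, 0, 0]},
], fingers=-0.2)

```text
clock: 7.05
tcp_pos: [0.5567, -0.1249, 0.2029]
eef_rot: [0.707, -0.0, 0.707, 0.001]
wrist_force: [-0.8, 0.6, -0.3]
finger_gap: 0.599
```

Run:
```python
from h import *
a=snap('scene','s3');b=snap('side','d3');w=snap('wrist','w3');s=read_state();print(s['clock'],s['tcp_pos'],s['wrist_force'],s['finger_gap'])
cv2.imwrite('pics/c4.png',np.hstack([cv2.resize(a[200:320,260:420],(260,195)),cv2.resize(b[190:310,180:340],(260,195)),cv2.resize(w,(260,195))])[:,:,::-1])
p=[(.65,.0,.062),(.65,.108,.062+.0)];print('top expected seated',proj('s3',p),proj('d3',p))
for f in('s3','d3','w3'): print(f,blobs(f,(155,60,60),(178,255,255))[0],blobs(f,(80,60,40),(100,255,255))[0])
```

```text
7.2 [ 0.55634231 -0.12545444  0.20257326] [ 0.28783646  0.02583111 -0.75697924] 0.6028065265772106
top expected seated [[331.23682988 262.58436823]
 [377.79866466 242.95100836]] [[276.84694032 219.57726648]
 [232.31197586 253.25300972]]
s3 [([51.1, 27.9], [20, 0, 62, 60, 2486]), ([301.3, 83.5], [265, 65, 72, 39, 1634]), ([331.9, 69.3], [324, 67, 13, 7, 53]), ([489.0, 130.3], [483, 113, 15, 30, 156]), ([469.1, 131.4], [461, 119, 15, 21, 64]), ([510.7, 130.6], [507, 123, 12, 13, 60]), ([394.4, 191.2], [390, 187, 10, 10, 71]), ([378.3, 244.1], [362, 227, 34, 31, 686]), ([375.7, 262.4], [360, 252, 34, 17, 111]), ([246.1, 282.4], [229, 265, 36, 32, 771]), ([329.5, 284.2], [313, 273, 36, 18, 144])] [([478.7, 131.1], [472, 116, 15, 28, 99]), ([437.6, 245.1], [417, 234, 46, 21, 204]), ([331.2, 271.3], [316, 258, 31, 23, 417]), ([376.1, 262.9], [364, 258, 26, 8, 73]), ([330.5, 284.3], [317, 279, 29, 9, 79])]
d3 [([625.7, 29.6], [604, 0, 36, 56, 1455]), ([573.4, 115.2], [539, 91, 70, 48, 2086]), ([482.8, 105.5], [462, 95, 42, 22, 522]), ([520.0, 113.5], [497, 102, 43, 25, 654]), ([363.7, 229.9], [346, 211, 36, 33, 769]), ([278.6, 244.7], [258, 233, 40, 18, 150]), ([232.2, 256.5], [210, 234, 45, 40, 1203]), ([234.6, 281.2], [212, 267, 45, 22, 206]), ([226.7, 336.6], [218, 326, 18, 22, 315])] [([276.9, 229.5], [260, 217, 35, 23, 496]), ([277.4, 244.0], [261, 237, 34, 11, 123]), ([233.0, 273.6], [216, 268, 35, 9, 65]), ([234.8, 281.2], [216, 271, 38, 15, 146]), ([145.3, 337.7], [102, 305, 81, 54, 547])]
w3 [([318.0, 216.6], [288, 187, 61, 60, 2823]), ([432.6, 287.7], [406, 279, 60, 26, 348]), ([558.8, 310.2], [507, 279, 85, 64, 2531])] [([425.4, 291.7], [413, 285, 29, 20, 46]), ([441.8, 303.3], [417, 291, 54, 33, 861])]
```

View pics/c4.png

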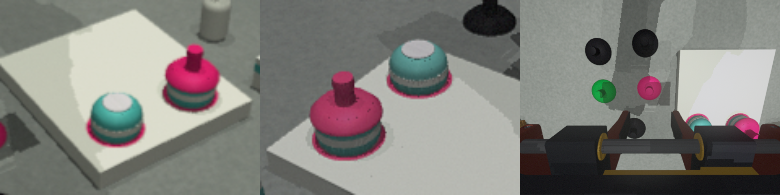

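```bash
cat > fit.py <<'E'
from h import *
from scipy.optimize import least_squares
th=np.linspace(0,2*np.pi,73)
def rings(L): return np.vstack([np.c_[r*np.cos(th),r*np.sin(th),0*th+z] for r,z in L])
CAP=rings([(.0325,0),(.0325,.004),(.0095,.041)])
POT=rings([(.030,.014),(.029,.030),(.019,.043)])
def bb(q): return np.r_[q.min(0),q.max(0)]
def fit(f,M,box,z):
    x,y,w,h=box; o=np.array([x-.5,y-.5,x+w-.5,y+h-.5])
    r=least_squares(lambda p:bb(proj(f,M+[p[0],p[1],z]))-o,[.6,-.05] if z>0 else [.55,-.12],diff_step=1e-4)
    return r.x.round(4),r.fun.round(1)
E
python3 - <<'E'
from fit import *
print('cap',fit('s3',CAP,(229,265,36,32),0),fit('d3',CAP,(346,211,36,33),0),fit('w3',CAP,(288,187,61,60),0))
print('pot home top part')
print(fit('s3',rings([(.030,.014),(.0285,.03)]),(316,258,31,99),.019))
for f,c in(('s3',(331,263)),('d3',(277,220))):
    hsv=cv2.cvtColor(load(f)['im'],cv2.COLOR_RGB2HSV);x,y=c
    sub=hsv[y-8:y+7,x-14:x+15];m=((sub[...,1]<60)&(sub[...,2]>110)).astype(np.uint8)
    n,l,st,cc=cv2.connectedComponentsWithStats(m);i=l[7,14];p=cc[i]+[x-14,y-8];print(f,'top',p.round(1),st[i],ray(f,p,.062).round(4),ray(f,p,.068).round(4))
E
```

```text
cap (array([ 0.5564, -0.1279]), array([ 0.5,  0.1, -0.5, -0. ])) (array([ 0.5545, -0.128 ]), array([-0.3,  0. ,  0.3, -0.1])) (array([ 0.553 , -0.1303]), array([ 0.2, -0. , -0.2,  0. ]))
pot home top part
(array([ 0.7269, -0.0523]), array([ -2.5,  35.4,   2.4, -31.2]))
s3 top [331.3 260.3] [  0   0  29  14 299] [0.6448 0.0036 0.062 ] [ 6.506e-01 -6.000e-04  6.800e-02]
d3 top [276.9 219.5] [  4   2  21  12 199] [ 6.501e-01 -2.000e-04  6.200e-02] [0.6444 0.0071 0.068 ]
```

Seated: both views show the ring evenly around the pot, and the side view gives its top centre at (0.650, 0.000) for z=0.062. Cap at about (0.555, -0.1285). I grip its knob.

Call:
arm_command([
  {"slide": [-0.001, -0.0015, -0.05], "turn": [0, 0, 0]},
  {"slide": [-0.001, -0.0015, -0.1], "turn": [0, 0, 0]},
  {"slide": [-0.001, -0.0015, -0.14], "turn": [0, 0, 0]},
  {"slide": [-0.001, -0.0015, -0.16], "turn": [0, 0, 0]},
  {"slide": [-0.001, -0.0015, -0.171], "turn": [0, 0, 0]},
  {"slide": [-0.001, -0.0015, -0.171], "turn": [0, 0, 0]},
  {"slide": [-0.001, -0.0015, -0.171], "turn": [0, 0, 0]},
])

```text
clock: 8.07
tcp_pos: [0.5557, -0.128, 0.0326]
eef_rot: [0.708, 0.0, 0.707, -0.0]
wrist_force: [0.2, 0.1, 0.2]
finger_gap: 0.6
```

Call:
arm_command([
  {"slide": [0, 0, 0], "turn": [0, 0, 0]},
  {"slide": [0, 0, 0], "turn": [0, 0, 0]},
  {"slide": [0, 0, 0], "turn": [0, 0, 0]},
  {"slide": [0, 0, 0], "turn": [0, 0, 0]},
  {"slide": [0, 0, 0], "turn": [0, 0, 0]},
  {"slide": [0, 0, 0], "turn": [0, 0, 0]},
], fingers=1.0)

```text
clock: 8.82
tcp_pos: [0.555, -0.1279, 0.0318]
eef_rot: [0.707, 0.0, 0.707, -0.0]
wrist_force: [-0.4, 0.8, 2.4]
finger_gap: 0.196
```

Call:
arm_command([
  {"slide": [0, 0, 0.03], "turn": [0, 0, 0]},
  {"slide": [0, 0, 0.08], "turn": [0, 0, 0]},
  {"slide": [0, 0, 0.11], "turn": [0, 0, 0]},
  {"slide": [0.04, 0.05, 0.11], "turn": [0, 0, 0]},
  {"slide": [0.08, 0.1, 0.11], "turn": [0, 0, 0]},
  {"slide": [0.095, 0.1285, 0.11], "turn": [0, 0, 0]},
  {"slide": [0.095, 0.1285, 0.11], "turn": [0, 0, 0]},
  {"slide": [0.095, 0.1285, 0.11], "turn": [0, 0, 0]},
  {"slide": [0.095, 0.1285, 0.11], "turn": [0, 0, 0]},
])

```text
clock: 9.95
tcp_pos: [0.6493, -0.0015, 0.1417]
eef_rot: [0.707, 0.001, 0.707, -0.001]
wrist_force: [0.1, -0.4, -0.6]
finger_gap: 0.198
```

Run:
```python
from fit import *
a=snap('scene','s4');b=snap('side','d4');s=read_state();print(s['clock'],s['tcp_pos'],s['wrist_force'],s['finger_gap'])
cv2.imwrite('pics/c5.png',np.hstack([cv2.resize(a[150:330,240:440],(400,360)),cv2.resize(b[130:310,180:380],(400,360))])[:,:,::-1])
for f in('s4','d4'): print(f,[x for x in blobs(f,(155,60,60),(178,255,255))[0] if 200<x[0][0]<400 and x[0][1]>140])
```

```text
10.05 [ 0.649514   -0.00099545  0.14180798] [-0.00337066 -0.70841687 -0.48266723] 0.19693213565454565
s4 [([394.4, 191.3], [390, 187, 10, 10, 73]), ([331.8, 240.2], [313, 220, 37, 33, 686]), ([378.3, 244.1], [362, 227, 34, 31, 686]), ([375.9, 262.3], [360, 252, 34, 17, 110]), ([329.7, 284.1], [313, 273, 37, 18, 146])]
d4 [([277.3, 191.9], [256, 169, 42, 36, 804]), ([278.9, 244.5], [258, 233, 40, 18, 144]), ([232.3, 256.4], [210, 234, 46, 40, 1209]), ([234.5, 281.3], [212, 267, 45, 22, 205]), ([226.7, 336.6], [218, 326, 18, 22, 314])]
```

View pics/c5.png

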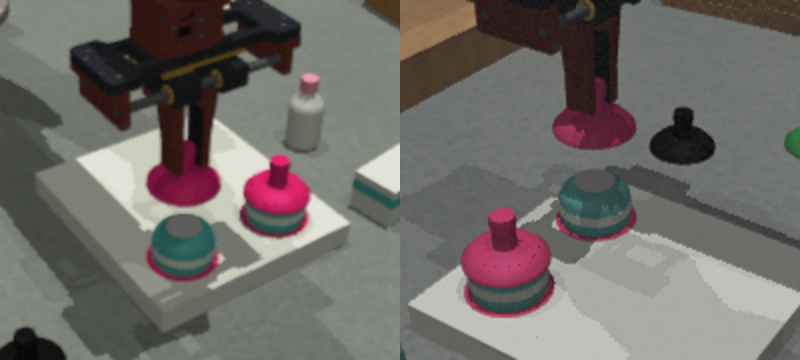

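The cap is level and lines up with the pot in both views. I lower it slowly.

Call:
arm_command([
  {"slide": [0, 0, -0.02], "turn": [0, 0, 0]},
  {"slide": [0, 0, -0.035], "turn": [0, 0, 0]},
  {"slide": [0, 0, -0.043], "turn": [0, 0, 0]},
  {"slide": [0, 0, -0.048], "turn": [0, 0, 0]},
  {"slide": [0, 0, -0.053], "turn": [0, 0, 0]},
  {"slide": [0, 0, -0.057], "turn": [0, 0, 0]},
  {"slide": [0, 0, -0.057], "turn": [0, 0, 0]},
  {"slide": [0, 0, -0.057], "turn": [0, 0, 0]},
])

```text
clock: 11.05
tcp_pos: [0.6501, 0.0005, 0.0849]
eef_rot: [0.707, 0.0, 0.707, -0.0]
wrist_force: [0.3, -0.5, -0.9]
finger_gap: 0.202
```

No contact force, so it is centred. I release and withdraw.

Call:
arm_command([
  {"slide": [0, 0, 0], "turn": [0, 0, 0]},
  {"slide": [0, 0, 0], "turn": [0, 0, 0]},
  {"slide": [0, 0, 0], "turn": [0, 0, 0]},
  {"slide": [0, 0, 0], "turn": [0, 0, 0]},
  {"slide": [0, 0, 0.02], "turn": [0, 0, 0]},
  {"slide": [0, 0, 0.06], "turn": [0, 0, 0]},
  {"slide": [0, 0, 0.12], "turn": [0, 0, 0]},
  {"slide": [-0.06, 0, 0.16], "turn": [0, 0, 0]},
  {"slide": [-0.1, 0, 0.16], "turn": [0, 0, 0]},
  {"slide": [-0.1, 0, 0.16], "turn": [0, 0, 0]},
], fingers=0.0)

```text
clock: 12.3
tcp_pos: [0.5477, 0.0001, 0.2467]
eef_rot: [0.708, 0.001, 0.707, 0.0]
wrist_force: [-0.1, 0.6, 0.9]
finger_gap: 0.501
```

Run:
```python
from fit import *
a=snap('scene','s5');b=snap('side','d5');s=read_state();print(s['clock'],s['tcp_pos'],s['wrist_force'],s['finger_gap'])
cv2.imwrite('pics/c6.png',np.hstack([cv2.resize(a[200:320,270:430],(400,300)),cv2.resize(b[180:300,190:350],(400,300))])[:,:,::-1])
from numpy import array
for f in('s5','d5'):
    B=[x for x in blobs(f,(155,60,60),(178,255,255))[0] if 205<x[0][0]<390 and 200<x[0][1]<300];print(f,B)
    print(f,'predicted cap box',bb(proj(f,CAP+[.65,0,.052])).round(1),'done',bb(proj(f,CAP+[.65,.109,.052])).round(1))
```

```text
12.4 [0.5506329  0.00071264 0.24606878] [ 0.03388186 -0.64140923  0.32663393] 0.5003382885107434
s5 [([378.3, 244.1], [362, 227, 34, 31, 686]), ([331.4, 267.3], [313, 247, 37, 44, 912]), ([375.8, 262.5], [360, 252, 34, 17, 109])]
s5 predicted cap box [313.2 245.8 349.1 278.9] done [360.9 226.7 394.9 257.6]
d5 [([276.6, 221.7], [257, 201, 40, 36, 926]), ([278.5, 244.7], [258, 233, 40, 18, 144]), ([232.2, 256.5], [210, 234, 45, 40, 1204]), ([234.4, 281.4], [212, 267, 45, 22, 204])]
d5 predicted cap box [256.8 200.  297.  236.3] done [209.5 232.3 254.8 273.3]
```

View pics/c6.png

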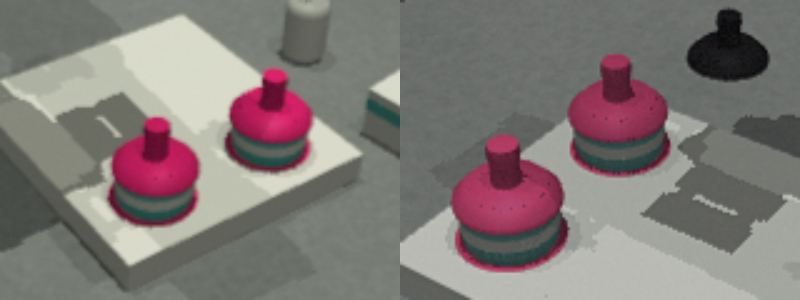

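The capped pot looks like its finished neighbour in both views, and the predicted boxes match within about 1 px. I hand in the job.

```bash
python3 -c "from cell import job_done; print(job_done())"
```

```text
the job is handed in; nothing more can be done
None
```

The teal pot is seated in the free dish with the pink cap on it, and I handed the job in at about 12.4 s of the 48 s; no verdict was reported.

- **Pot:** I gripped it low on the belly, slid it along the board over the free dish and released it. It dropped in and sat upright.
- **Cap:** I picked it up by the knob, set it down with no contact force, let go and withdrew clear.

**Last checks:**
- In the scene and side pictures the cap's outline matches the position expected when fully down to about 1 px.
- The pot with its cap looks the same as the capped pot beside it.
- In those pictures the capped pot and lotion bottle had not moved. The carton had not moved when last measured, before the cap was placed.
- The wrist force was near zero.

**One check failed:** after the release, I tried to measure the pot's top in the scene picture, but the colour mask spilled onto the board. That check of the pot's seating rests on the side view, which put its top at the expected seated place, and on the look of both pictures.

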